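# Find the limit gauge that fits the inclined gap

## Robot

A 6-joint arm with a two-finger parallel gripper is mounted at the origin on the work surface. World frame = base frame: x ahead of the robot, y to its left, z up, the work surface at z = 0. Lengths are in mm, angles in degrees, forces in N, time in s.
With the tool pointing down it reaches from about 300 to 850 mm from the base axis. Payload 4.2 kg.
Tool frame: the origin (TCP) lies at the very end of the fingers, on their centre line; the grasp point (between the pads) lies 19 mm behind it; z points along the fingers, y is the line along which they close (so a half turn about z gives the same grasp; the last joint's range is limited). The gripper opens to 91 mm and grips with 3 to 60 N. Pads are 32 mm wide; open, the fingers measure 118 mm over their backs; the gripper's body (76 mm by 178 mm) begins 60 mm behind the grasp point.
Start: joints at [-67.781, 18.312, 89.639, -0, 72.044, -1.146], TCP at [228.046, -527.866, 180.176] pointing down, gripper open.
Joint ranges: [-177.97, 177.97], [-48.28, 115.42], [12.27, 149.76], [-77.06, 257.06], [2.81, 150.46], [-146.56, 146.56]. Speed limits (degrees/s): [147.25, 147.25, 180, 180, 180, 180].

## Interface

Orientations are given as [roll, pitch, yaw] about the fixed x, y, z axes, in that order (R = Rz(yaw) Ry(pitch) Rx(roll)).
In Python, from workcell import * gives the robot as it stands.
- The arm moves only by the tool move_arm, never from a script. Its argument "motion" is a list of rows, each a list of 3 entries, a list of its own where there are three numbers: the finger opening in mm, from 0 to 91.2, then the shift along the world's x, y, z in units of 25 mm (1.0 is 25 mm), then the turn, a rotation vector about the world's x, y, z in units of 4 degrees (1.0 is 4 degrees). In form: [[grip, [x, y, z], [ax, ay, az]], ...]. A call has 1 to 20 rows; each row shifts and turns the commanded pose from where the row before left it; what a row does not reach is not made up. A row lasts 1/12 s, in which the tool goes at most 41.7 mm and 7.16 degrees, less where a joint would pass 70% of its speed; a pose out of reach is approached as far as the arm can. A call with a number of a shift or a turn outside -1 to 1 is refused whole. A call with a gripper value outside its range is refused whole. The fingers move at their own pace and stop on an object; "grip_force" is the grip in N (left out, the last holds). Time passes only in rows, so rows that do not move let the fingers close. It gives the time, the measured TCP pose, the force, the opening and the grip force at its end, in the units of the state.
- state(): the state, without advancing time (a new reading comes with each control period).
- grab_frame(name): name is "scene" or "top" or "wrist"; returns the picture (384x512x3 uint8, blue, green, red); there is no depth.
- camera_info(name): a dict with "fx", "fy", "cx", "cy" (pixels), "rvec" (rotation vector, rad) and "tvec" (3), from world to camera coordinates, as OpenCV has them. Camera axes: x right, y down, z forward; pixel columns grow to the right and rows downward; lengths in mm; the calibration is good to about 2 mm. The wrist camera is an equidistant fisheye: a pixel r from the principal point sees the ray r / f radians off the axis. A picture is of the moment at which its call begins: read the wrist's pose just before it. camera_info takes no time and is no camera call; for the wrist camera it gives the pose at the moment of the call.
- job_done(): hands the job in; it is judged then, once.
The state is a dict: "time_s": time; "qpos": joint angles; "qvel": joint speeds; "effort": joint torques, N m; "ee_pos": TCP position; "ee_rot": TCP orientation; "force": force on the tool from outside, world axes, zero at the start; "torque": the same for the moment, N m; "gripper_width": finger opening in mm; "gripper_force": force on a finger pad.
Only numpy, scipy, OpenCV 4.12 (cv2) and the standard library are available. Lean on these libraries where they do the work, as an engineer would, in place of code of your own. Each camera call takes 0.05 s, during which the arm holds its last target. There are 200 camera calls.

## Task

Find out which of the three stepped gauges fits the gap in the inclined fixture by trying them: with its flat back on the fixed jaw, the right one's nose slides all the way in and its step comes to rest on top of the back jaw (one that is too thick will not enter, one that is too thin goes in past its step). Leave the fitting gauge seated there, let go, with the other two standing in their own stands; do not force anything, and leave the bushing, flange and V-block where they are.

Things in the scene. Friction and masses are not known exactly. Their poses are not given: they have to be found in the camera images.
- gauge_thin_centre (a point): thin gauge: loose aluminium block, 95 mm tall, 44 wide (y), about 210 g, stood nose down in its stand. Lower 40 mm: nose 14 mm thick (x), foot bevelled 1.5 mm; upper 55 mm: head 22 thick. Back (-x) all flat, dark dot; on +x the head juts out 8 mm: the step. Point: mid width, mid head thickness, 47.5 mm above the foot, 7.5 above the step, 11 from the back. z: nose to head.
- gauge_middle_centre (a point): middle gauge: loose aluminium block, 95 mm tall, 44 wide (y), about 267 g, stood nose down in its stand. Lower 40 mm: nose 19 mm thick (x), foot bevelled 1.5 mm; upper 55 mm: head 27 thick. Back (-x) all flat, dark dot; on +x the head juts out 8 mm: the step. Point: mid width, mid head thickness, 47.5 mm above the foot, 7.5 above the step, 13.5 from the back. z: nose to head.
- gauge_thick_centre (a point): thick gauge: loose aluminium block, 95 mm tall, 44 wide (y), about 323 g, stood nose down in its stand. Lower 40 mm: nose 24 mm thick (x), foot bevelled 1.5 mm; upper 55 mm: head 32 thick. Back (-x) all flat, dark dot; on +x the head juts out 8 mm: the step. Point: mid width, mid head thickness, 47.5 mm above the foot, 7.5 above the step, 16 from the back. z: nose to head.
- stand_thin_home (a point): stand of the thin gauge: fixed upright wooden block 75 x 85 mm, 30 high; pocket 17 (x) x 47 mm (1.5 mm play all round), 24 deep, its floor 6 mm above the work surface. The point is where this gauge's centre point is when home (53.5 mm above the work surface), axes as the gauge's; the pocket's middle is 4 mm to -x of it.
- stand_middle_home (a point): stand of the middle gauge: fixed upright wooden block 75 x 85 mm, 30 high; pocket 22 (x) x 47 mm (1.5 mm play all round), 24 deep, its floor 6 mm above the work surface. The point is where this gauge's centre point is when home (53.5 mm above the work surface), axes as the gauge's; the pocket's middle is 4 mm to -x of it.
- stand_thick_home (a point): stand of the thick gauge: fixed upright wooden block 75 x 85 mm, 30 high; pocket 27 (x) x 47 mm (1.5 mm play all round), 24 deep, its floor 6 mm above the work surface. The point is where this gauge's centre point is when home (53.5 mm above the work surface), axes as the gauge's; the pocket's middle is 4 mm to -x of it.
- fixed_jaw: fixed jaw: steel plate 60 mm wide (y, level), leaning 30 degrees, on the robot's side of the gap. Origin: middle of its gap face's edge at the mouth, 105 mm above the work surface. A tongue 34 mm wide carries the face 25 mm on above the mouth. z: out of the gap, 30 degrees from vertical, leaning to the robot's side; things go in along -z. x: square to the gap face (plane x = 0), across the gap.
- fixture: grey fixed fixture that carries the jaws; origin on the work surface right under the fixed jaw's. Its back jaw, a like steel plate facing the fixed jaw, top level with the mouth, is locked with its face 16 to 29.5 mm across the gap (jaw's x): different every time and not reported, so it must be tried. Gap open at both sides (y), floor 62 mm below the mouth; base 160 x 90 mm.
- bushing: bystander: dark steel bushing 72 mm across, 55 mm high, origin under its centre
- flange: bystander: bright steel bored flange, 110 mm across, 30 mm high, origin under its centre
- v_block: bystander: steel V-block 60 x 50 mm, 45 mm high, origin under its centre
Mind the look-alikes: they are no part of the job. Several things look just like the fixture: the one meant starts nearest to the robot's base. What is shaped like the part that bears gauge_middle_centre but turquoise is not meant.

How it is judged (in metres and radians):
At the end, for the whole second after the job is handed in: One gauge sits in the gap: step at the mouth (4 mm), back within 3 mm of the fixed jaw, within 12 mm of mid-width, lined up within 0.1 rad. The other two stand upright (0.15 rad) in their own stands, within 12 mm of home. If the gap suits two gauges in this sense, either will do (((z of gauge_thin_centre in the frame of fixed_jaw between 0.0035 and 0.0115 m and x of gauge_thin_centre in the frame of fixed_jaw between 0.008 and 0.0145 m and y of gauge_thin_centre in the frame of fixed_jaw between -0.012 and 0.012 m and angle between the z axis of gauge_thin_centre and the z axis of fixed_jaw, either way round below 0.1 rad and angle between the x axis of gauge_thin_centre and the x axis of fixed_jaw, either way round below 0.12 rad and distance between gauge_middle_centre and stand_middle_home below 0.012 m and angle between each of gauge_middle_centre, gauge_thick_centre's own z axis and vertical below 0.15 rad and distance between gauge_thick_centre and stand_thick_home below 0.012 m) or (z of gauge_middle_centre in the frame of fixed_jaw between 0.0035 and 0.0115 m and x of gauge_middle_centre in the frame of fixed_jaw between 0.0105 and 0.017 m and y of gauge_middle_centre in the frame of fixed_jaw between -0.012 and 0.012 m and angle between the z axis of gauge_middle_centre and the z axis of fixed_jaw, either way round below 0.1 rad and angle between the x axis of gauge_middle_centre and the x axis of fixed_jaw, either way round below 0.12 rad and distance between gauge_thin_centre and stand_thin_home below 0.012 m and angle between each of gauge_thin_centre, gauge_thick_centre's own z axis and vertical below 0.15 rad and distance between gauge_thick_centre and stand_thick_home below 0.012 m) or (z of gauge_thick_centre in the frame of fixed_jaw between 0.0035 and 0.0115 m and x of gauge_thick_centre in the frame of fixed_jaw between 0.013 and 0.0195 m and y of gauge_thick_centre in the frame of fixed_jaw between -0.012 and 0.012 m and angle between the z axis of gauge_thick_centre and the z axis of fixed_jaw, either way round below 0.1 rad and angle between the x axis of gauge_thick_centre and the x axis of fixed_jaw, either way round below 0.12 rad and distance between gauge_thin_centre and stand_thin_home below 0.012 m and angle between each of gauge_thin_centre, gauge_middle_centre's own z axis and vertical below 0.15 rad and distance between gauge_middle_centre and stand_middle_home below 0.012 m))); the robot touches nothing.
It fails at once if the fixture is pressed harder than 100 N (contact force between fixed_jaw and anything else above 100 N).
It fails at once if the bushing is shifted by more than 30 mm (distance of bushing from where it was at the start of the episode above 0.03 m).
It fails at once if the flange is shifted by more than 30 mm (distance of flange from where it was at the start of the episode above 0.03 m).
It fails at once if the v block is shifted by more than 30 mm (distance of v_block from where it was at the start of the episode above 0.03 m).
It also fails if it takes over 67 s, if anything falls off the work surface, if the arm or the gripper's body presses on something with over 40 N, if the wrist force passes 120 N, or if a joint passes its speed limit or range.

## Working session

There is one attempt and no reset: what is moved stays moved. The work goes in short steps, Python scripts to look and compute and a tool call to move; the robot and the scene stay as the last step left them, time stands still between calls to the robot, and variables do not carry over. Pictures are saved under pics/ and viewed, at most 10 in all, crops included, and the job is handed in when it is done.

Besides the shell and the picture viewer there is one more tool, called after "Request:" by a JSON object that holds its "fn" and its "kwargs". move_arm: Moves the arm, as the interface text tells. Shifts and turns lie within -1 to 1; 1 stands for 25 mm of shift or 4 degrees of turn. Its arguments: {"type":"object","properties":{"motion":{"type":"array","items":{"type":"array"}},"grip_force":{"type":"number"}},"required":["motion"]}

```bash
mkdir -p pics; ls
python3 - <<'E'
from workcell import *
import cv2,numpy as np
print(state())
for n in("scene","top","wrist"):
    print(n,camera_info(n)); 
for n in("scene","top"):
    im=grab_frame(n); cv2.imwrite(f"pics/{n}0.png",im)
    cv2.imwrite(f"pics/{n}0x.png",cv2.resize(im,(800,600),interpolation=cv2.INTER_CUBIC))
E
```

```text
pics
{'time_s': 0.0, 'qpos': array([-6.77804612e+01,  1.83536129e+01,  8.97059336e+01, -9.50344821e-04,
        7.20436542e+01, -1.14619953e+00]), 'qvel': array([-0.06004583, -0.0705245 ,  0.06531715,  0.00248997,  0.14870156,
       -0.04100017]), 'effort': array([-5.11405287e-04, -4.12454367e+01, -2.31971347e+01,  7.28196977e-02,
        4.57829784e-02, -1.37342981e-04]), 'ee_pos': array([ 227.82545489, -527.33021323,  179.30376991]), 'ee_rot': array([-1.79896802e+02, -1.16104168e-03,  2.33660311e+01]), 'force': array([-0.35957958, -0.39692945, -0.23992226]), 'torque': array([0.01476974, 0.03689581, 0.09842321]), 'gripper_force': 0.0, 'gripper_width': 91.07304038732997}
scene {'fx': 432.49714501966423, 'fy': 432.49714501966423, 'cx': 253.9465960425889, 'cy': 193.34532561235633, 'rvec': array([ 1.11337879,  2.46482413, -0.89078771]), 'tvec': array([ 313.35057138, -261.32322781, 1609.60895696])}
top {'fx': 360.75131334810055, 'fy': 360.75131334810055, 'cx': 257.754944235617, 'cy': 194.66458273304335, 'rvec': array([ 2.12091899, -2.12115313,  0.19778456]), 'tvec': array([ 39.15010587, 523.4556746 , 948.08047936])}
wrist {'fx': 297.3186396354542, 'fy': 297.3186396354542, 'cx': 256.31651942091287, 'cy': 191.6877266660663, 'rvec': array([-2.45098458,  1.61187241,  0.1957881 ]), 'tvec': array([-574.75674598,  -27.24950686,  388.71478302])}
```

View pics/scene0x.png

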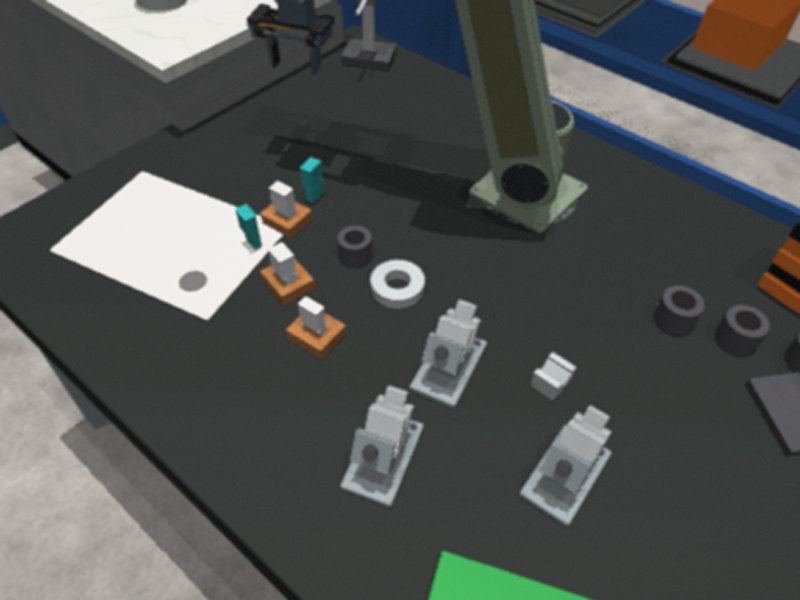

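View pics/top0x.png

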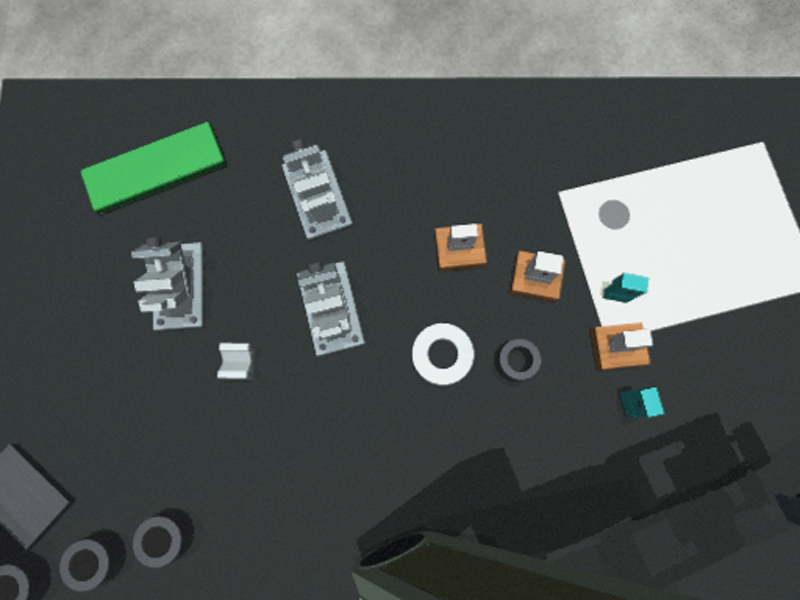

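The scene shows three light gauges in orange stands, with turquoise decoys beside them, plus three fixtures. In the top view the stands are at about (461,246), (538,275) and (622,346) in the 800-px image. The fixture nearest the base is at (330,308). Next I'll compute rough positions and enlarge the crops.

```bash
cat > h.py <<'E'
from workcell import *
import cv2,numpy as np
from scipy.spatial.transform import Rotation as Ro
def ray(n,uv,ci=None):
    c=ci or camera_info(n); R=cv2.Rodrigues(np.array(c["rvec"]))[0]; t=np.array(c["tvec"])
    d=np.array([(uv[0]-c["cx"])/c["fx"],(uv[1]-c["cy"])/c["fy"]])
    if n=="wrist":
        r=np.hypot(*d); v=np.array([*(d/r*np.sin(r)),np.cos(r)])
    else: v=np.array([*d,1.])
    return -R.T@t, R.T@v
def at(n,uv,z,ci=None):
    o,d=ray(n,uv,ci); return o+d*(z-o[2])/d[2]
def proj(n,P,ci=None):
    c=ci or camera_info(n); R=cv2.Rodrigues(np.array(c["rvec"]))[0]; p=R@np.array(P,float)+np.array(c["tvec"])
    if n=="wrist":
        th=np.arctan2(np.hypot(p[0],p[1]),p[2]); d=p[:2]/np.hypot(p[0],p[1])*th
    else: d=p[:2]/p[2]
    return np.array([c["cx"]+c["fx"]*d[0],c["cy"]+c["fy"]*d[1]])
E
python3 - <<'E'
from h import *
s=512/800
np.set_printoptions(precision=1,suppress=True)
for n,p,z in [("A",(461,246),30),("B",(538,275),30),("C",(622,346),30),("F",(330,308),0),("F2",(318,190),0),("F3",(178,287),0),("bush",(520,359),55),("fl",(443,353),30)]:
    print(n,at("top",np.array(p)*s,z))
im=cv2.imread("pics/top0.png")
a=im[138:240,270:430]; cv2.imwrite("pics/c1.png",cv2.resize(a,None,fx=5,fy=5,interpolation=cv2.INTER_CUBIC))
b=im[160:235,180:240]; b=cv2.resize(b,None,fx=8,fy=8,interpolation=cv2.INTER_CUBIC)
cv2.imwrite("pics/c2.png",b)
E
```

```text
A [636.2 -68.1  30. ]
B [ 581.2 -207.3   30. ]
C [ 451.3 -350.8   30. ]
F [525.7 174.4   0. ]
F2 [758.  203.3   0. ]
F3 [565.8 460.1   0. ]
bush [ 425.9 -163.5   55. ]
fl [438.9 -32.4  30. ]
```

View pics/c1.png

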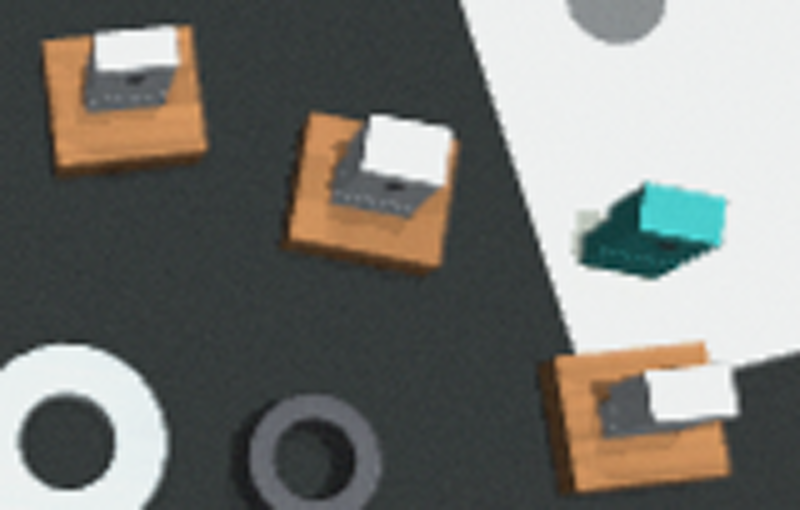

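View pics/c2.png

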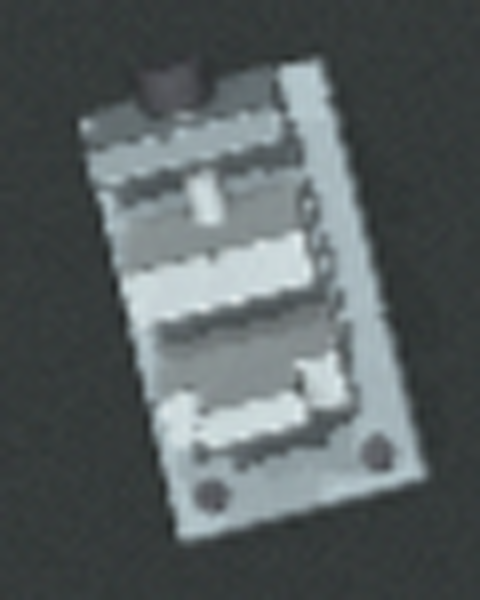

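A, at the left, has a head about 22 mm thick, so it is the thin gauge. B in the middle is about 32 mm (thick), and C at the right is about 26 mm (middle). All the dark dots face the robot. Next I'll fit these from the corner pixels.

Run:
```python
from h import *
np.set_printoptions(precision=1,suppress=True)
f=lambda p:np.array(p)/5+np.array([270,138])
D={"thin":([(43,42),(190,27),(207,150),(57,165)],[(95,32),(177,27),(178,65),(97,72)]),
"thick":([(310,113),(457,135),(438,262),(290,240)],[(370,115),(453,128),(442,185),(362,175)]),
"mid":([(555,355),(705,342),(730,472),(575,490)],[(647,373),(733,363),(738,413),(652,422)])}
def rep(n,P):
    tl,tr,br,bl=P; ex=(tl+tr-bl-br)/2; ey=(tl+bl-tr-br)/2
    print(n,"c",P.mean(0),"dx %.1f dy %.1f yawx %.1f yawy %.1f"%(np.hypot(*ex[:2]),np.hypot(*ey[:2]),np.degrees(np.arctan2(ex[1],ex[0])),np.degrees(np.arctan2(-ey[0],ey[1]))))
for k,(s,g) in D.items():
    rep(k+" stand",np.array([at("top",f(p),30) for p in s]))
    rep(k+" gauge",np.array([at("top",f(p),101) for p in g]))
q=[np.array(p)/8+np.array([180,160]) for p in [(80,120),(322,60),(425,475),(180,542)]]
rep("fixbase",np.array([at("top",p,6) for p in q]))
g=lambda p:at("top",np.array(p)/8+np.array([180,160]),105)
print("backjaw top",g((133,295)),g((312,265)))
print("fixed jaw top 105",g((165,415)),g((340,385)))
c=camera_info("wrist"); R=cv2.Rodrigues(c["rvec"])[0]; print("cam",-R.T@c["tvec"],R[2], state()["ee_pos"])
```

```text
thin stand c [637.2 -67.6  30. ] dx 73.9 dy 86.1 yawx 5.8 yawy 5.9
thin gauge c [641.8 -67.4 101. ] dx 21.9 dy 44.0 yawx 0.9 yawy 4.3
thick stand c [ 582.9 -208.6   30. ] dx 75.8 dy 84.4 yawx -11.0 yawy -8.8
thick gauge c [ 585.3 -209.6  101. ] dx 32.8 dy 43.4 yawx -11.6 yawy -8.4
mid stand c [ 452.9 -351.3   30. ] dx 74.3 dy 85.7 yawx 5.5 yawy 5.8
mid gauge c [ 455.9 -351.1  101. ] dx 25.8 dy 45.1 yawx 1.3 yawy 6.3
fixbase c [524.9 173.    6. ] dx 158.7 dy 90.4 yawx 14.7 yawy 14.9
backjaw top [507.1 198.3 105. ] [517.  140.2 105. ]
fixed jaw top 105 [467.6 186.7 105. ] [477.4 130.3 105. ]
cam [ 288.8 -501.5  384. ] [-0.2 -0.1 -1. ] [ 227.8 -527.4  179.4]
```

Request:
{"fn": "move_arm", "kwargs": {"motion": [[91,[0.913,0.707,0],[0,0,-0.442]],[91,[0.913,0.707,0],[0,0,-0.442]],[91,[0.913,0.707,0],[0,0,-0.442]],[91,[0.913,0.707,0],[0,0,-0.442]],[91,[0.913,0.707,0],[0,0,-0.442]],[91,[0.913,0.707,0],[0,0,-0.442]],[91,[0.913,0.707,0],[0,0,-0.442]],[91,[0.913,0.707,0],[0,0,-0.442]],[91,[0.913,0.707,0],[0,0,-0.442]],[91,[0.913,0.707,0],[0,0,-0.442]],[91,[0,0,0],[0,0,0]],[91,[0,0,0],[0,0,0]]], "grip_force": 20}}

```text
time_s: 1.1
ee_pos: [456.9, -350.1, 179.6]
ee_rot: [-180.0, 0.1, 5.9]
force: [-0.8, 0.2, 0.4]
gripper_width: 90.9
gripper_force: 0.0
```

Run:
```python
from h import *
import pickle
s=state(); ci=camera_info("wrist"); im=grab_frame("wrist"); pickle.dump(ci,open("w1.pkl","wb")); print(s["time_s"],s["ee_pos"],s["ee_rot"])
cv2.imwrite("pics/w1.png",cv2.resize(im,(800,600),interpolation=cv2.INTER_CUBIC))
```

```text
1.1 [ 456.8915646  -350.07642834  179.58659387] [-1.79970261e+02  6.15580451e-02  5.85721230e+00]
```

View pics/w1.png

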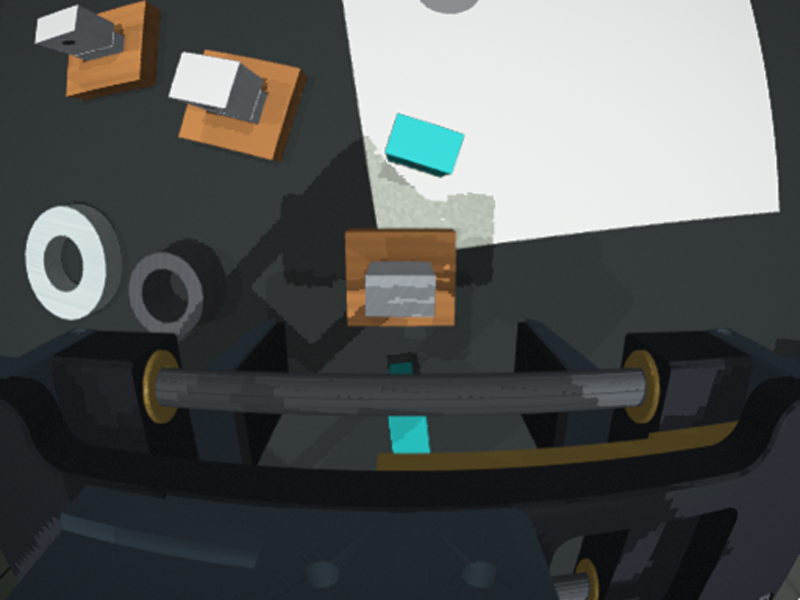

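The middle gauge is centred between the fingers at about (400,290) and its edges are square to the tool. I'll descend and grip.

Request:
{"fn": "move_arm", "kwargs": {"motion": [[91,[-0.01,-0.03,-0.9],[0,0,0]],[91,[0,0,-0.9],[0,0,0]],[91,[0,0,-0.9],[0,0,0]],[91,[0,0,-0.9],[0,0,0]],[91,[0,0,-0.7],[0,0,0]],[91,[0,0,-0.46],[0,0,0]],[91,[0,0,0],[0,0,0]],[40,[0,0,0],[0,0,0]],[40,[0,0,0],[0,0,0]],[40,[0,0,0],[0,0,0]],[40,[0,0,0],[0,0,0]],[40,[0,0,0],[0,0,0]],[40,[0,0,0],[0,0,0]],[40,[0,0,0],[0,0,0]]], "grip_force": 30}}

```text
time_s: 2.32
ee_pos: [456.2, -351.8, 61.5]
ee_rot: [180.0, -0.0, 5.7]
force: [-0.2, 0.8, 0.7]
gripper_width: 47.2
gripper_force: 0.4
```

Request:
{"fn": "move_arm", "kwargs": {"motion": [[30,[0,0,0],[0,0,0]],[30,[0,0,0],[0,0,0]],[30,[0,0,0],[0,0,0]],[30,[0,0,0],[0,0,0]]]}}

```text
time_s: 2.65
ee_pos: [456.1, -351.7, 61.4]
ee_rot: [-180.0, -0.0, 5.7]
force: [-0.3, 1.9, 2.2]
gripper_width: 43.4
gripper_force: 30.0
```

Request:
{"fn": "move_arm", "kwargs": {"motion": [[30,[0,0,0.3],[0,0,0]],[30,[0,0,0.6],[0,0,0]],[30,[0,0,0.9],[0,0,0]],[30,[0,0,1],[0,0,0]],[30,[0,0,1],[0,0,0]],[30,[-0.2,0.6,0.4],[0,0,0.2]],[30,[-0.2,1,0.4],[0,0,0.2]],[30,[-0.2,1,0.4],[0,0,0.2]],[30,[-0.2,1,0.4],[0,0,0.2]],[30,[-0.2,1,0.4],[0,0,0.2]],[30,[-0.2,1,0.4],[0,0,0.2]],[30,[-0.2,1,0.4],[0,0,0.2]],[30,[-0.2,1,0.4],[0,0,0.2]],[30,[-0.2,1,0.4],[0,0,0.2]],[30,[-0.2,1,0.16],[0,0,0.2]],[30,[-0.2,1,0],[0,0,0.2]],[30,[-0.2,1,0],[0,0,0.08]],[30,[-0.2,1,0],[0,0,0]],[30,[-0.2,1,0],[0,0,0]],[30,[-0.2,1,0],[0,0,0]]]}}

```text
time_s: 4.32
ee_pos: [380.1, 14.0, 250.0]
ee_rot: [180.0, 0.0, 14.8]
force: [-0.3, 0.5, -3.2]
gripper_width: 43.3
gripper_force: 30.0
```

Request:
{"fn": "move_arm", "kwargs": {"motion": [[30,[-0.2,1,0],[0,0,0]],[30,[-0.2,1,0],[0,0,0]],[30,[-0.2,1,0],[0,0,0]],[30,[0,1,0],[0,0,0]],[30,[0,0.6,0],[0,0,0]],[30,[0,0,0],[0,0,0]],[30,[0,0,0],[0,0,0]],[30,[0,0,0],[0,0,0]]]}}

```text
time_s: 4.98
ee_pos: [365.7, 127.3, 250.0]
ee_rot: [179.9, 0.1, 14.8]
force: [-0.6, -0.4, -4.1]
gripper_width: 43.7
gripper_force: 30.0
```

Run:
```python
from h import *
import pickle
s=state(); ci=camera_info("wrist"); im=grab_frame("wrist"); pickle.dump(ci,open("w2.pkl","wb")); print(s["time_s"],s["ee_pos"],s["ee_rot"],s["force"])
cv2.imwrite("pics/w2.png",im)
p=[proj("wrist",x,ci) for x in [(490,165,105),(525,173,0)]];print(p)
u,v=p[0]; u=int(min(max(u-130,0),252)); v=int(max(v-75,0))
print(u,v)
cv2.imwrite("pics/w2x.png",cv2.resize(im[v:v+195,u:u+260],None,fx=3.07,fy=3.07,interpolation=cv2.INTER_CUBIC))
```

```text
4.9833 [365.73443791 127.3212611  249.95092143] [1.79938783e+02 5.27090274e-02 1.48037054e+01] [-0.61498607 -0.37192252 -4.06349441]
[array([251.48907166,  66.36413551]), array([253.21278147,  55.75528676])]
121 0
```

View pics/w2x.png

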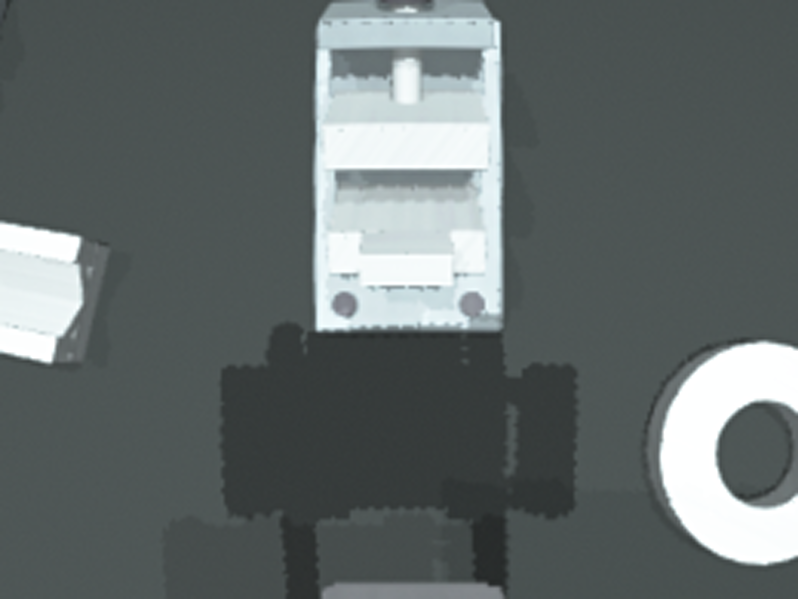

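The view shows the fixture square to the image. In the enlarged crop, the fixed jaw's gap edge runs from (330,232) to (486,232), the tongue top edge from (360,253) to (452,253), and the back jaw's near edge from (325,168) to (488,168).

```bash
cat >> h.py <<'E'
def jaw(O,yaw):
    y=np.radians(yaw);c,s=np.cos(y),np.sin(y);h=np.array([c,s,0]);k=np.array([0,0,1.])
    return np.array(O,float),np.stack([h*np.cos(np.pi/6)+k*.5,np.array([-s,c,0]),-h*.5+k*np.cos(np.pi/6)],1)
E
python3 - <<'E'
from h import *
import pickle
from scipy.optimize import least_squares
np.set_printoptions(precision=2,suppress=True)
ci=pickle.load(open("w2.pkl","rb"))
f=lambda p:np.array(p)/3.07+np.array([121,0])
a,b=at("wrist",f((330,232)),105,ci),at("wrist",f((486,232)),105,ci)
print("edge",a,b,np.hypot(*(a-b)[:2]),(a+b)/2)
obs=[((0,30,0),(330,232)),((0,-30,0),(486,232)),((0,17,25),(360,253)),((0,-17,25),(452,253))]
obg=[(30,(325,168)),(-30,(488,168))]
def res(p):
    O,R=jaw((p[0],p[1],105),p[2]); r=[]
    for q,uv in obs: r+=list(proj("wrist",O+R@np.array(q),ci)-f(uv))
    for y,uv in obg: r+=list(proj("wrist",O+R@np.array([p[3],y,0]),ci)-f(uv))
    return r
s=least_squares(res,[490,165,14.8,22]); print(s.x,np.array(s.fun)*3.07)
# top-camera check
O,R=jaw((s.x[0],s.x[1],105),s.x[2])
for q in [(0,30,0),(0,-30,0),(0,17,25),(0,-17,25),(s.x[3],30,0),(s.x[3],-30,0)]:
    print(q,(proj("top",O+R@np.array(q))-np.array([180,160]))*8)
b=cv2.imread("pics/w2.png")[35:105,215:290]
cv2.imwrite("pics/w2b.png",cv2.resize(b,None,fx=8,fy=8,interpolation=cv2.INTER_CUBIC))
E
```

```text
edge [472.8  188.09 105.  ] [487.75 131.02 105.  ] 59.0001881207394 [480.27 159.56 105.  ]
[480.89 160.11  14.68  25.28] [-2.3  -1.84  0.32 -1.88 -1.48  1.72  2.52  1.69 -0.12  0.07  0.95 -0.02]
(0, 30, 0) [158.08 397.59]
(0, -30, 0) [338.18 351.19]
(0, 17, 25) [196.03 415.1 ]
(0, -17, 25) [300.73 388.08]
(np.float64(25.277765909749306), 30, 0) [136.46 326.46]
(np.float64(25.277765909749306), -30, 0) [318.27 279.85]
```

View pics/w2b.png

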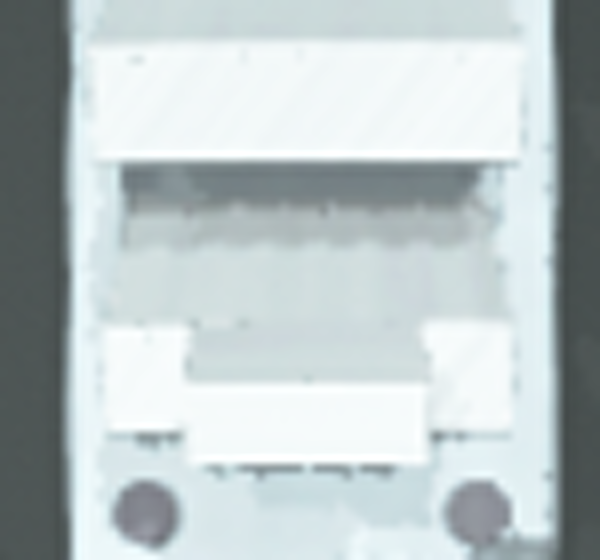

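Run:
```python
from h import *
import pickle
from scipy.optimize import least_squares
np.set_printoptions(precision=2,suppress=True)
ci=pickle.load(open("w2.pkl","rb"))
f=lambda p:(np.array(p)-3.5)/8+np.array([215,35])
obs=[((0,30,0),(104,324)),((0,-30,0),(513,321)),((0,17,25),(188,382)),((0,-17,25),(428,382))]
obg=[(30,(95,160)),(-30,(518,160))]
def res(p):
    O,R=jaw((p[0],p[1],105),p[2]); r=[]
    for q,uv in obs: r+=list(proj("wrist",O+R@np.array(q),ci)-f(uv))
    for y,uv in obg: r+=list(proj("wrist",O+R@np.array([p[3],y,0]),ci)-f(uv))
    return r
s=least_squares(res,[490,165,14.8,22]); print(s.x,np.array(s.fun)*8)
O,R=jaw((s.x[0],s.x[1],105),14.8)
for d in [(13.5,0,15.4),(13.5,0,70),(16.5,0,70)]: print(d,O+R@np.array(d))
print(R)
```

```text
[481.19 160.75  14.93  25.01] [-2.27 -2.75  2.06 -1.77 -5.8   2.62  4.35  1.39 -1.3   1.2   3.04 -1.03]
(13.5, 0, 15.4) [485.05 161.77 125.09]
(13.5, 0, 70) [458.66 154.79 172.37]
(16.5, 0, 70) [461.17 155.46 173.87]
[[ 0.84 -0.26 -0.48]
 [ 0.22  0.97 -0.13]
 [ 0.5   0.    0.87]]
```

Request:
{"fn": "move_arm", "kwargs": {"motion": [[30,[0.3,0.1,0],[0.239,-0.906,0]],[30,[0.3,0.1,0],[0.239,-0.906,0]],[30,[0.3,0.1,0],[0.239,-0.906,0]],[30,[0.3,0.1,0],[0.239,-0.906,0]],[30,[0.3,0.1,0],[0.239,-0.906,0]],[30,[0.3,0.1,0],[0.239,-0.906,0]],[30,[0.3,0.1,0],[0.239,-0.906,0]],[30,[0.3,0.1,0],[0.239,-0.906,0]],[30,[0.5,0.12,-0.5],[0,0,0]],[30,[0.5,0.1,-0.5],[0,0,0]],[30,[0.03,0,-0.5],[0,0,0]],[30,[0,0,-0.5],[0,0,0]],[30,[0,0,-0.35],[0,0,0]],[30,[0,0,0],[0,0,0]],[30,[0,0,0],[0,0,0]],[30,[0,0,0],[0,0,0]]]}}

```text
time_s: 6.37
ee_pos: [452.2, 153.1, 192.1]
ee_rot: [180.0, -30.0, 14.8]
force: [-0.5, -0.2, -3.4]
gripper_width: 43.5
gripper_force: 30.0
```

```bash
cat >> h.py <<'E'
O,RJ=jaw((481.2,160.75,105),14.8)
def tj():
    s=state(); p=RJ.T@(s["ee_pos"]-O); Rt=Ro.from_euler("xyz",s["ee_rot"],degrees=True).as_matrix()
    F=RJ.T@s["force"]
    np.set_printoptions(precision=2,suppress=True)
    print("t",s["time_s"],"jaw",p,"F",F,"\n tool z in jaw",RJ.T@Rt[:,2],"toolx",RJ.T@Rt[:,0],"grip",s["gripper_width"],s["gripper_force"])
E
python3 - <<'E'
from h import *
import pickle
tj(); ci=camera_info("wrist"); im=grab_frame("wrist"); pickle.dump(ci,open("w3.pkl","wb"))
cv2.imwrite("pics/w3.png",im)
cv2.imwrite("pics/w3x.png",cv2.resize(im[60:260,130:390],None,fx=3,fy=3,interpolation=cv2.INTER_CUBIC))
E
```

```text
t 6.3667 jaw [17.55  0.01 90.42] F [-2.11 -0.08 -2.66] 
 tool z in jaw [ 0. -0. -1.] toolx [ 1. -0.  0.] grip 43.46446796753614 29.975662529468536
```

View pics/w3x.png

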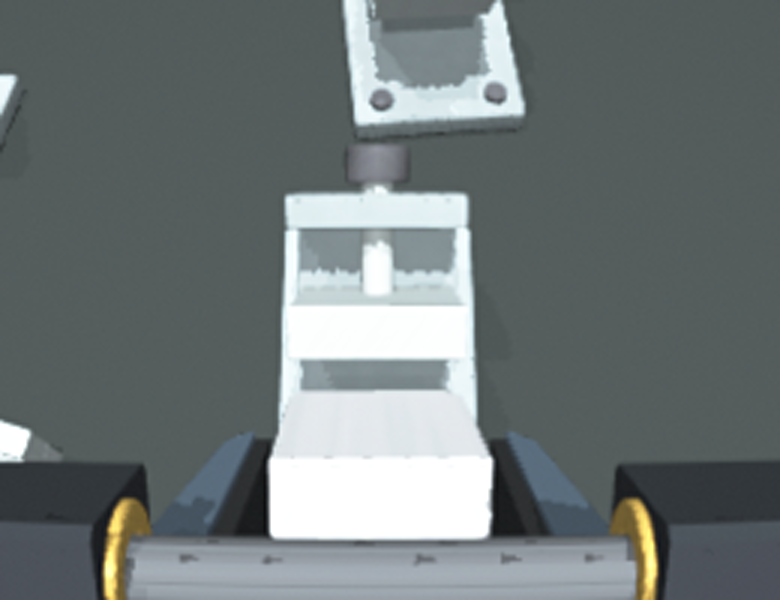

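Run:
```python
from h import *
import pickle
ci=pickle.load(open("w3.pkl","rb")); p=np.array([17.55,0,90.42])
f=lambda q:(proj("wrist",O+RJ@np.array(q),ci)-np.array([130,60]))*3+1
for x in (29,31.05,33):
  print(x,f((x,22,130)),f((x,-22,130)),f((x,22,75)),f((x,-22,75)))
for g in (24,25,26): print(g,f((g,30,0)),f((g,-30,0)))
```

```text
29 [265.72999945 466.46805004] [490.03803851 466.24500161] [291.66771643 398.76650475] [463.95016885 398.60613829]
31.05 [265.34517753 456.5191216 ] [490.40224389 456.29743016] [291.47654181 390.95987381] [464.12699596 390.80042023]
33 [264.98565856 446.98968892] [490.74234864 446.76932768] [291.29815476 383.50363683] [464.29188399 383.34506782]
24 [289.24490857 359.66066858] [466.28985783 359.50228365]
25 [289.18085647 356.76753023] [466.34896472 356.60951002]
26 [289.11735264 353.87065971] [466.4075472  353.71300647]
```

Request:
{"fn": "move_arm", "kwargs": {"motion": [[30,[-0.084,-0.022,-0.05],[0,0,0]],[30,[0.118,0.031,-0.211],[0,0,0]],[30,[0.118,0.031,-0.211],[0,0,0]],[30,[0.118,0.031,-0.211],[0,0,0]],[30,[0.118,0.031,-0.211],[0,0,0]],[30,[0.118,0.031,-0.211],[0,0,0]],[30,[0,0,0],[0,0,0]],[30,[0,0,0],[0,0,0]]]}}

```text
time_s: 7.08
ee_pos: [464.4, 157.0, 163.1]
ee_rot: [180.0, -29.9, 14.8]
force: [-0.4, -0.2, -2.1]
gripper_width: 43.7
gripper_force: 30.0
```

```bash
python3 -c "
from h import *
tj()"
```

```text
t 7.0833 jaw [14.15  0.62 58.91] F [-1.46 -0.12 -1.58] 
 tool z in jaw [-0. -0. -1.] toolx [ 1.  0. -0.] grip 43.658356785576586 29.975579380989075
```

Request:
{"fn": "move_arm", "kwargs": {"motion": [[30,[0.077,0.02,-0.139],[0,0,0]],[30,[0.077,0.02,-0.139],[0,0,0]],[30,[0.077,0.02,-0.139],[0,0,0]],[30,[0.077,0.02,-0.139],[0,0,0]],[30,[0.077,0.02,-0.139],[0,0,0]],[30,[0.077,0.02,-0.139],[0,0,0]],[30,[0.077,0.02,-0.139],[0,0,0]],[30,[0.077,0.02,-0.139],[0,0,0]],[30,[0.077,0.02,-0.139],[0,0,0]],[30,[0,0,0],[0,0,0]],[30,[0,0,0],[0,0,0]]]}}

```text
time_s: 8.0
ee_pos: [481.7, 161.4, 132.2]
ee_rot: [180.0, -29.9, 14.8]
force: [0.4, 0.1, -3.5]
gripper_width: 43.6
gripper_force: 30.0
```

```bash
python3 -c "
from h import *
tj()"
```

```text
t 8.0 jaw [14.16  0.54 23.19] F [-1.42  0.02 -3.21] 
 tool z in jaw [-0. -0. -1.] toolx [ 1.  0. -0.] grip 43.61021792309447 29.97542291879654
```

Request:
{"fn": "move_arm", "kwargs": {"motion": [[30,[-0.017,-0.004,-0.01],[0,0,0]],[30,[0.038,0.01,-0.07],[0,0,0]],[30,[0.038,0.01,-0.07],[0,0,0]],[30,[0.038,0.01,-0.07],[0,0,0]],[30,[0,0,0],[0,0,0]],[30,[0,0,0],[0,0,0]]]}}

```text
time_s: 8.5
ee_pos: [484.2, 162.1, 126.8]
ee_rot: [180.0, -30.0, 14.8]
force: [-0.3, 0.4, -2.9]
gripper_width: 43.7
gripper_force: 30.0
```

```bash
python3 -c "
from h import *
tj()"
```

```text
t 8.5 jaw [13.7   0.55 17.32] F [-1.58  0.46 -2.4 ] 
 tool z in jaw [-0. -0. -1.] toolx [ 1.  0. -0.] grip 43.70422259229616 29.97552216053009
```

Request:
{"fn": "move_arm", "kwargs": {"motion": [[30,[0.01,0.003,-0.017],[0,0,0]],[30,[0.01,0.003,-0.017],[0,0,0]],[30,[0.01,0.003,-0.017],[0,0,0]],[30,[0.01,0.003,-0.017],[0,0,0]],[30,[0,0,0],[0,0,0]],[30,[0,0,0],[0,0,0]]]}}

```text
time_s: 9.0
ee_pos: [485.2, 162.4, 125.4]
ee_rot: [180.0, -30.0, 14.8]
force: [0.2, 1.1, -3.6]
gripper_width: 43.7
gripper_force: 30.0
```

```bash
python3 -c "
from h import *
tj()"
```

```text
t 9.0 jaw [13.91  0.58 15.49] F [-1.4   1.05 -3.33] 
 tool z in jaw [-0. -0. -1.] toolx [ 1.  0. -0.] grip 43.7051001319188 29.97604876756668
```

Request:
{"fn": "move_arm", "kwargs": {"motion": [[30,[0.01,0.003,-0.017],[0,0,0]],[30,[0.01,0.003,-0.017],[0,0,0]],[30,[0.01,0.003,-0.017],[0,0,0]],[30,[0,0,0],[0,0,0]],[30,[0,0,0],[0,0,0]]]}}

```text
time_s: 9.42
ee_pos: [485.4, 162.5, 124.9]
ee_rot: [180.0, -30.0, 14.8]
force: [-10.2, -1.7, 8.9]
gripper_width: 43.4
gripper_force: 30.0
```

```bash
python3 -c "
from h import *
tj()"
```

```text
t 9.4167 jaw [13.86  0.66 15.03] F [-4.44  0.97 12.83] 
 tool z in jaw [ 0. -0. -1.] toolx [1. 0. 0.] grip 43.4270415862342 30.017766058444977
```

The step came to rest at the expected height with about 15 N, so the middle gauge fits. I'll ease off and release.

Request:
{"fn": "move_arm", "kwargs": {"motion": [[30,[-0.018,-0.005,0.004],[0,0,0]],[30,[0,0,0],[0,0,0]],[46,[0,0,0],[0,0,0]],[48,[0,0,0],[0,0,0]],[50,[0,0,0],[0,0,0]],[60,[0,0,0],[0,0,0]],[70,[0,0,0],[0,0,0]],[70,[0,0,0],[0,0,0]],[70,[0,0,0],[0,0,0]]]}}

```text
time_s: 10.17
ee_pos: [485.6, 162.5, 124.2]
ee_rot: [180.0, -30.0, 14.8]
force: [0.5, 0.4, 0.3]
gripper_width: 69.5
gripper_force: 0.0
```

Request:
{"fn": "move_arm", "kwargs": {"motion": [[70,[-0.1,-0.026,0.18],[0,0,0]],[70,[-0.2,-0.053,0.36],[0,0,0]],[70,[-0.4,-0.106,0.72],[0,0,0]],[70,[-0.4,-0.106,0.72],[0,0,0]],[70,[-0.4,-0.106,0.72],[0,0,0]],[70,[-0.4,-0.106,0.72],[0,0,0]],[70,[-0.4,-0.106,0.72],[0,0,0]],[70,[-0.4,-0.106,0.72],[0,0,0]],[70,[0,0,0],[0,0,0]],[70,[0,0,0],[0,0,0]]]}}

```text
time_s: 11.0
ee_pos: [418.2, 144.8, 246.8]
ee_rot: [180.0, -30.2, 14.8]
force: [-0.7, 0.6, 0.1]
gripper_width: 70.1
gripper_force: 0.0
```

Run:
```python
from h import *
import pickle
tj(); ci=camera_info("wrist"); im=grab_frame("wrist"); t=grab_frame("top")
pickle.dump(ci,open("w4.pkl","wb")); cv2.imwrite("pics/w4.png",im)
f=lambda n,q,ci=None:proj(n,O+RJ@np.array(q),ci)
u,v=f("wrist",(13.5,0,55),ci).astype(int); u0,v0=max(u-50,0),max(v-50,0); print(u0,v0)
a=cv2.resize(im[v0:v0+100,u0:u0+100],(400,400),interpolation=cv2.INTER_CUBIC)
b=cv2.resize(t[160:235,180:255],(400,400),interpolation=cv2.INTER_CUBIC)
cv2.imwrite("pics/w4x.png",np.hstack([a,b]))
for q in [(0,22,55),(0,-22,55),(27,22,55),(27,-22,55),(27,22,0),(27,-22,0)]:
    print(q,(f("wrist",q,ci)-[u0,v0])*4, (f("top",q)-[180,160])*400/75+[400,0])
```

```text
t 11.0 jaw [ 14.62   0.66 155.29] F [-0.41  0.72  0.34] 
 tool z in jaw [ 0.  0. -1.] toolx [1. 0. 0.] grip 70.0510881008865 0.0
206 134
(0, 22, 55) [118.37 253.06] [517.88 302.24]
(0, -22, 55) [283.82 253.07] [611.04 277.94]
(27, 22, 55) [116.83 152.93] [501.59 248.99]
(27, -22, 55) [285.46 152.97] [595.75 224.56]
(27, 22, 0) [129.05 122.  ] [504.81 209.72]
(27, -22, 0) [272.71 122.04] [593.7  186.74]
```

View pics/w4x.png

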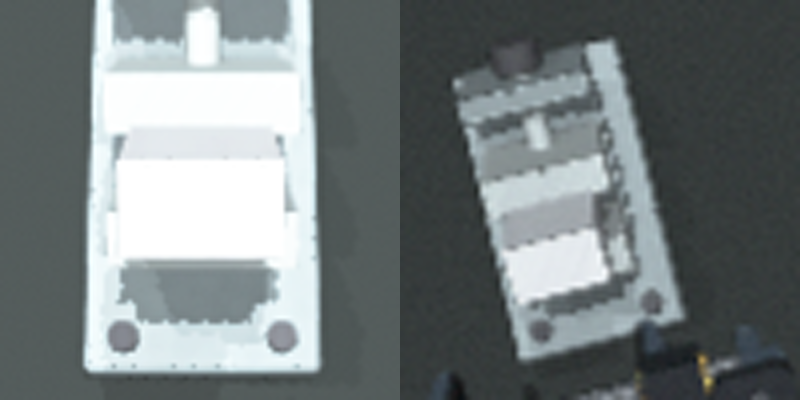

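The pictures show the middle gauge square in the gap. In the left panel its top spans (118–283, 158–260), within 2 mm of prediction. Its step edge at y≈128 overlaps the back jaw's edge at y≈133. The gripper is clear and the other two gauges haven't been touched, so I'll hand in.

```bash
python3 -c "
from workcell import *
print(job_done())"
```

```text
the job is handed in; nothing more can be done
None
```

The middle gauge fits: it is seated in the gap with its step resting on the back jaw and has been let go. The thin and thick gauges were never moved from their stands, and the job is handed in (no verdict was returned).

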